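# Load three scales for a span check

### The job

Load the three scales for a span check: stand the smallest knob weight in the middle of the pocket scale's plate, the middle-sized one in the middle of the round pan, and the two big ones on the large rectangular pan, one to the left and one to the right of its middle, each about halfway out along the pan's length so that the load is even. Set them down upright without dropping or toppling any, and never rest anything heavier than the smallest weight on the pocket scale, which it would overload. Leave the six-sided iron weight, the screwdriver and the roll of tape where they lie.

Things in the scene. Friction and masses are not known exactly. Their poses are not given: they have to be found in the camera images.
- weight_small: The smallest stainless-steel knob weight (turned round body with a narrower neck and a knob on top), standing upright on the bench at the start; origin at the centre of its underside, z up. Body 18 mm in diameter up to 19 mm height, 30 mm tall over the knob (16 mm in diameter), 50 g.
- weight_mid: The middle-sized stainless-steel knob weight (turned round body with a narrower neck and a knob on top), standing upright on the bench at the start; origin at the centre of its underside, z up. Body 28 mm in diameter up to 30 mm height, 47 mm tall over the knob (25 mm in diameter), 200 g.
- weight_big_1: One of the two equal big weights: a stainless-steel knob weight (turned round body with a narrower neck and a knob on top), standing upright on the bench at the start; origin at the centre of its underside, z up. Body 38 mm in diameter up to 40 mm height, 63 mm tall over the knob (34 mm in diameter), 500 g.
- weight_big_2: The other big weight, identical to weight_big_1 (38 mm in diameter, body up to 40 mm, 63 mm tall, 500 g); origin at the centre of its underside, z up.
- scale_pocket: The small pocket scale: flat black case 125 x 75 mm (x, y), 16 mm high, with a square steel weighing plate 64 x 64 mm whose top is 20 mm above the bench. Stands fast on the bench. Origin on the bench below the centre of the plate; x points from the display end to the plate end (the case reaches 85 mm to -x, 40 mm to +x), z up.
- scale_round: The precision scale: white case about 195 x 160 mm (x, y) with a round steel pan 110 mm in diameter, its flat top 62 mm above the bench. Stands fast on the bench. Origin on the bench below the centre of the pan; -x points to the display edge (the case reaches 123 mm to -x, 70 mm to +x), z up.
- scale_large: The large bench scale: grey case with a flat rectangular steel pan, 160 mm along x and 200 mm along y (its left-right length), top 58 mm above the bench. Stands fast on the bench. Origin on the bench below the centre of the pan; -x points to the display edge (the case reaches 130 mm to -x, the pan 80 mm to +x), y along the pan's length, z up.
- hex_weight: Bystander: a low six-sided dark cast-iron weight, 42 mm across flats, 19 mm high, loose on the bench among the knob weights; origin at the centre of its underside.
- screwdriver: Bystander: a screwdriver with an orange handle, 190 mm long, 26 mm thick at the handle, lying loose at the far side of the bench in front of an opened scale without a pan (40 mm high, not part of the job), along its own x axis; origin on the bench under the middle.
- tape_roll: Bystander: a roll of tape lying flat, 96 mm in diameter, 24 mm high, loose at the far side of the bench; origin at the centre of its underside.
Mind the look-alikes: they are no part of the job. Leave any green or orange look-alike of the weight_mid alone.

How it is judged:
By the outcome, as a careful person would: the job done as asked, in the order asked, and still so for the second after the job is handed in, with the robot touching nothing.
It also fails if it takes over 118 s, if anything falls off the work surface, if the arm or the gripper's body presses on something with over 40 N, if the wrist force passes 120 N, or if a joint passes its speed limit or range.

### The arm

A 6-joint arm with a two-finger parallel gripper is mounted at the origin on the work surface. World frame = base frame: x ahead of the robot, y to its left, z up, the work surface at z = 0. Lengths are in m, angles in degrees, forces in N, time in s.
With the tool pointing down it reaches from about 0.35 to 0.875 m from the base axis. Payload 4.2 kg.
Tool frame: the origin (TCP) lies on the centre line of the jaws, within the pads' length; the fingertips stand 22 mm ahead of it and the grasp point (between the pads) lies 3 mm ahead of it (r.tcp_to_tips is the distance from the TCP to the fingertips, in m); z points along the fingers, y is the line along which they close (so a half turn about z gives the same grasp; the last joint's range is limited). The gripper opens to 87 mm and grips with 3 to 60 N. Pads are 19 mm wide; open, the fingers measure 117 mm over their backs; the gripper's body (75 mm by 190 mm) begins 51 mm behind the grasp point.
Start: joints at [89.473, 22.042, 0.453, 0, -68.411, -14.817], TCP at [0.165, 0.603, 0.245] pointing down, gripper open.
Joint ranges: [-179.83, 179.83], [-69.29, 118.12], [-61.27, 80.66], [-181.25, 117.63], [-171.15, -9.14], [-177.46, 177.46]. Speed limits (degrees/s): [159.86, 159.86, 180, 180, 180, 180].

### API

Orientations are given as a 3x3 rotation matrix whose columns are the frame's x, y, z axes.
In Python, from station import r gives the robot as it stands.
- The arm moves only by the tool apply_moves, never from a script. Its argument "plan" is a list of rows, each an object with "grip": the opening, from 0 (shut) to 1 (fully open); "offset": the shift along the tool's x, y, z in cm, a list of three; "spin": the turn about the tool's z in rad. A call has 1 to 5 rows; each row is the pose to reach, as a shift and turn from the pose commanded when the call began, along the tool's axes at that moment; what a row does not reach only later rows make up. A row lasts 1/10 s, in which the tool goes at most 50 mm and 8.59 degrees, less where a joint would pass 70% of its speed; a pose out of reach is approached as far as the arm can. A call with a gripper value outside its range is refused whole. The fingers move at their own pace and stop on an object; the grip force is fixed at half the most. Time passes only in rows, so rows that repeat a pose let the fingers close. It gives the time, the measured TCP pose, the force, the opening and the grip force at its end, in the units of the state.
- r.sense(): the state, without advancing time (a new reading comes with each control period).
- r.capture(name): name is "scene" or "top" or "wrist"; returns a dict with "img" (420x560x3 uint8, blue, green, red), "depth" (420x560 float32, m along the optical axis (not along the pixel's ray), 0 where there is no reading), "mtx" (3x3 intrinsics, pixels), "R" (3x3) and "t" (3): a world point X has camera coordinates R X + t. Camera axes: x right, y down, z forward; pixel columns grow to the right and rows downward; lengths in m; the calibration is good to about 2 mm. A picture is of the moment at which its call begins.
- r.finish_job(): hands the job in; it is judged then, once.
The state is a dict: "time_s": time; "joints": joint angles; "joint_velocities": joint speeds; "effort": joint torques, N m; "tcp_pos": TCP position; "ee_rot": TCP orientation; "wrist_force": force on the tool from outside, world axes, zero at the start; "moment": the same for the moment, N m; "gripper_width": opening from 0.0 (shut) to 1.0 (fully open); "gripper_force": force on a finger pad.
Only numpy, scipy, OpenCV 4.12 (cv2) and the standard library are available. Lean on these libraries where they do the work, as an engineer would, in place of code of your own. Each camera call takes 0.05 s, during which the arm holds its last target. There are 200 camera calls.

## Working session

There is one attempt and no reset: what is moved stays moved. The work goes in short steps, Python scripts to look and compute and a tool call to move; the robot and the scene stay as the last step left them, time stands still between calls to the robot, and variables do not carry over. Pictures are saved under pics/ and viewed, at most 14 in all, crops included, and the job is handed in when it is done.

Besides the shell and the picture viewer there is one more tool, called as a command line: name --argument value ..., lists and objects as JSON in quotes. apply_moves: Moves the arm, as the interface text tells. Its arguments: {"type":"object","properties":{"plan":{"type":"array"}},"required":["plan"]}

```bash
mkdir -p pics; python3 - <<'E'
from station import r
import cv2,numpy as np
for n in("scene","top"):
    c=r.capture(n); cv2.imwrite(f"pics/{n}0.png",c["img"]); np.savez(f"{n}0.npz",**c)
    print(n,c["mtx"].round(1).tolist(),c["R"].round(3).tolist(),c["t"].round(3).tolist())
s=r.sense();print(s["tcp_pos"],s["ee_rot"],s["gripper_width"])
E
```

```text
scene [[464.0, 0.0, 274.5], [0.0, 464.0, 206.7], [0.0, 0.0, 1.0]] [[-0.728, 0.686, 0.011], [0.496, 0.538, -0.682], [-0.473, -0.491, -0.732]] [0.394, -0.255, 1.324]
top [[416.1, 0.0, 276.4], [0.0, 416.1, 211.9], [0.0, 0.0, 1.0]] [[0.025, -1.0, 0.004], [-0.98, -0.026, -0.196], [0.196, 0.001, -0.981]] [-0.022, 0.564, 0.863]
[0.16523751 0.60221999 0.24356055] [[ 9.64312716e-01 -2.64765572e-01 -4.21251858e-04]
 [-2.64765880e-01 -9.64310686e-01 -1.98242229e-03]
 [ 1.18659503e-04  2.02320814e-03 -9.99997946e-01]] 1.0008067488901982
```

View pics/top0.png

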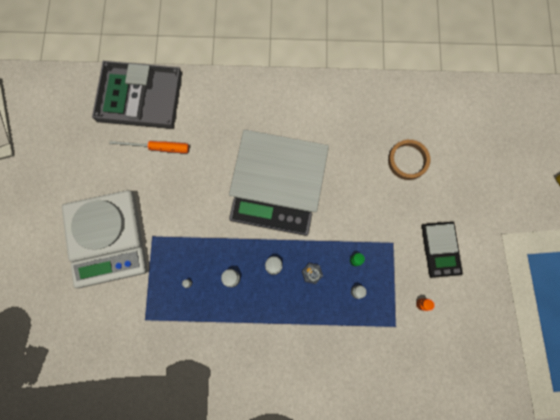

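View pics/scene0.png

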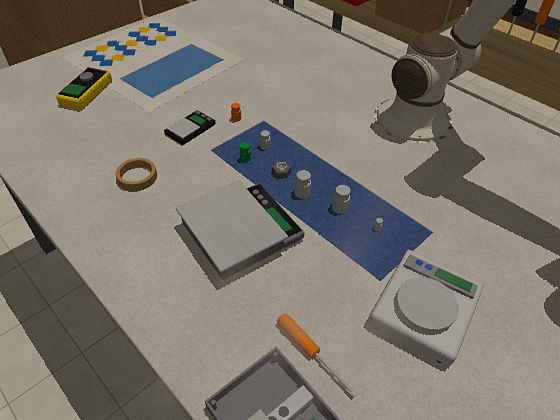

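Top view:
- small weight at (186,284)
- big weights at (230,278) and (274,265)
- hex at (313,273)
- round pan (96,225), large pan (279,170), pocket plate (441,239)

Candidates for the middle weight are steel (359,292), green (358,259) and orange (427,305). The steel one fits, since the coloured ones are look-alikes. I'll confirm that in a crop and measure.

```bash
cat > h.py <<'E'
import cv2,numpy as np
def ray(c,uv,z):
    """pixels (n,2) -> world points on the plane at height z"""
    uv=np.atleast_2d(uv).astype(float)
    d=np.c_[uv,np.ones(len(uv))]@np.linalg.inv(c["mtx"]).T@c["R"]
    o=-c["R"].T@c["t"]
    return o+d*((z-o[2])/d[:,2])[:,None]
def cloud(c):
    h,w=c["depth"].shape; u,v=np.meshgrid(np.arange(w),np.arange(h))
    p=np.stack([u,v,np.ones_like(u)],-1)@np.linalg.inv(c["mtx"]).T*c["depth"][...,None]
    return (p-c["t"])@c["R"]
def blob(m,seed):
    n,l,s,ce=cv2.connectedComponentsWithStats(m.astype(np.uint8))
    k=1+np.argmin(np.linalg.norm(ce[1:]-seed,axis=1)); return l==k,ce[k],s[k,4]
E
python3 - <<'E'
from h import *
c=np.load("top0.npz"); P=cloud(c); img=c["img"]
hsv=cv2.cvtColor(img,cv2.COLOR_BGR2HSV)
for n,s,H in(("small",(186,284),.03),("bigA",(230,278),.063),("bigB",(274,265),.063),("mid",(359,292),.047),("hex",(313,273),.019),("green",(358,259),.047),("orange",(427,305),.047)):
    m,ce,a=blob(P[...,2]>.3*H,s); q=P[m]; t=q[q[:,2]>.85*H] 
    mm=(hsv[...,1]<90)&(hsv[...,2]>60); m2,ce2,a2=blob(mm,s)
    print(n,ce.round(1),a,"zmax",q[:,2].max().round(3),"top",t[:,:2].mean(0).round(4),len(t),"| col",ce2.round(1),a2,ray(c,ce2,.55*H)[0,:2].round(4))
for n,s,z in(("pocket",(441,239),.020),("round",(96,225),.062),("large",(279,170),.058)):
    m,ce,a=blob(abs(P[...,2]-z)<.006,s)
    print(n,"z",ce.round(1),a,np.median(P[m][:,2]).round(4),cv2.minAreaRect((P[m][:,:2]*1000).astype(np.float32)))
    lum=(hsv[...,2]>110)&(hsv[...,1]<60)
    m,ce,a=blob(lum&m,s); q=(ray(c,np.argwhere(m)[:,::-1],z)[:,:2]*1000).astype(np.float32)
    print("  lum",a,cv2.minAreaRect(q),q.mean(0))
cv2.imwrite("pics/crop1.png",cv2.resize(img[220:330,150:450],None,fx=2.6,fy=2.6,interpolation=2))
E
```

```text
small [186.7 282.7] 58 zmax 0.032 top [0.4055 0.1874] 40 | col [186.3 283.3] 74 [0.4047 0.1884]
bigA [230.4 277.3] 253 zmax 0.065 top [0.4195 0.0893] 194 | col [229.9 277.9] 288 [0.4183 0.0901]
bigB [273.4 264.8] 236 zmax 0.957 top [ 0.4488 -0.0044] 194 | col [273.3 265.1] 279 [ 0.4487 -0.0041]
mid [358.5 291.1] 150 zmax 0.049 top [ 0.3973 -0.1923] 104 | col [358.7 291.7] 178 [ 0.3958 -0.1933]
hex [312.1 272.7] 314 zmax 0.957 top [ 0.435  -0.0913] 294 | col [312.1 273.1] 303 [ 0.4346 -0.0919]
green [357.2 258.7] 145 zmax 0.05 top [ 0.468  -0.1904] 104 | col [358.7 291.7] 178 [ 0.3958 -0.1933]
orange [425.8 303.8] 177 zmax 0.05 top [ 0.3738 -0.3382] 110 | col [437. 272.] 31 [ 0.4433 -0.3678]
pocket z [442.5 248.2] 1626 0.0181 ((498.056884765625, -386.7577819824219), (123.95346069335938, 75.06554412841797), 6.560740947723389)
  lum 798 ((522.0418090820312, -385.9104309082031), (70.14155578613281, 66.38983154296875), 6.8370890617370605) [ 519.49976 -385.32275]
round z [ 96.2 224. ] 1965 0.0616 ((526.7164306640625, 383.8733825683594), (107.08895111083984, 109.32389831542969), 0.9302278161048889)
  lum 1943 ((526.2612915039062, 384.53948974609375), (105.91798400878906, 107.4374008178711), 1.507846713066101) [525.72437 383.94974]
large z [279.2 170. ] 6040 0.0578 ((662.51220703125, -11.397590637207031), (200.2443084716797, 160.8885040283203), 80.28577423095703)
  lum 6040 ((661.4928588867188, -11.520431518554688), (199.32077026367188, 159.94432067871094), 80.36927032470703) [660.14746  -11.698537]
```

View pics/crop1.png

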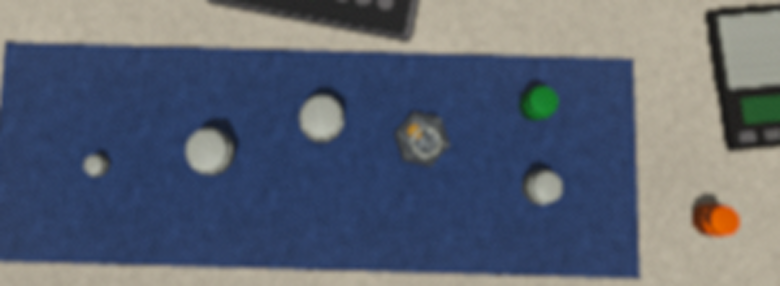

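The crop confirms it: the plain steel weight at crop (544,187) is the middle one. Green (541,102) and orange (718,219) are look-alikes. First I go above the small weight and square the tool to the world axes.

apply_moves --plan '[{"grip":1,"offset":[3.4,3.4,0.5],"spin":-0.134},{"grip":1,"offset":[6.8,6.8,1],"spin":-0.268},{"grip":1,"offset":[10.2,10.2,1],"spin":-0.268},{"grip":1,"offset":[13.6,13.6,1],"spin":-0.268},{"grip":1,"offset":[17,17,1],"spin":-0.268}]'

```text
time_s: 0.6
tcp_pos: [0.2847, 0.3917, 0.2342]
ee_rot: [[1.0, 0.001, -0.0], [0.001, -1.0, -0.001], [-0.0, 0.001, -1.0]]
wrist_force: [1.5, 0.3, 0.3]
gripper_width: 0.999
gripper_force: 0.0
```

```bash
python3 - <<'E'
from station import r
s=r.sense();print(s["time_s"],s["tcp_pos"],s["ee_rot"].round(4),s["joints"])
E
```

```text
0.6 [0.2847287  0.39174275 0.23418904] [[ 1.e+00  7.e-04 -3.e-04]
 [ 7.e-04 -1.e+00 -7.e-04]
 [-3.e-04  7.e-04 -1.e+00]] [ 7.32532473e+01  8.77141584e+00 -1.95683857e+01 -5.68241969e-03
 -6.17028339e+01  1.67922238e+01]
```

apply_moves --plan '[{"grip":1,"offset":[2.4,4.1,0.6]},{"grip":1,"offset":[4.8,8.2,1.2]},{"grip":1,"offset":[7.2,12.3,1.8]},{"grip":1,"offset":[9.6,16.4,2.4]},{"grip":1,"offset":[12.0,20.5,3]}]'

```text
invalid input
```

```bash
python3 - <<'E'
from station import r
import cv2
s=r.sense();print(s["time_s"],s["tcp_pos"])
c=r.capture("wrist");cv2.imwrite("pics/w1.png",c["img"]);print(c["mtx"],c["R"].round(3),-c["R"].T@c["t"])
E
```

```text
0.6 [0.2847287  0.39174275 0.23418904]
[[352.45414185   0.         279.40745925]
 [  0.         352.45414185 206.78199455]
 [  0.           0.           1.        ]] [[ 0.001 -1.     0.001]
 [-0.955 -0.     0.296]
 [-0.296 -0.001 -0.955]] [0.36753521 0.39266327 0.37355686]
```

View pics/w1.png

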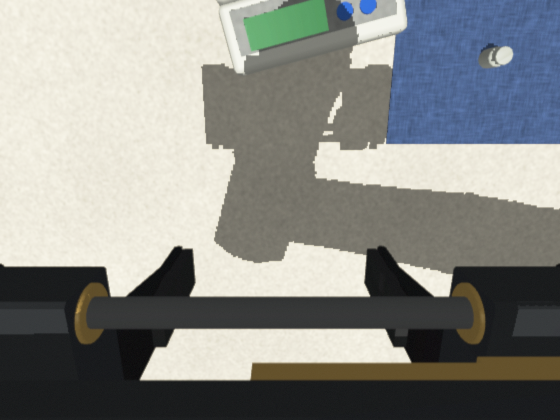

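The wrist view shows the fingers at the bottom, with the pads near (180,250) and (375,250), and the small weight at upper right (498,57). "spin" is required in every row.

apply_moves --plan '[{"grip":1,"offset":[2.4,4.1,0.6],"spin":0},{"grip":1,"offset":[4.8,8.2,1.2],"spin":0},{"grip":1,"offset":[7.2,12.3,1.8],"spin":0},{"grip":1,"offset":[9.6,16.4,2.4],"spin":0},{"grip":1,"offset":[12.0,20.5,3],"spin":0}]'

```text
time_s: 1.15
tcp_pos: [0.4047, 0.187, 0.2043]
ee_rot: [[1.0, 0.001, -0.0], [0.001, -1.0, 0.0], [-0.0, -0.0, -1.0]]
wrist_force: [0.8, 1.3, 0.7]
gripper_width: 0.998
gripper_force: 0.0
```

```bash
cat >> h.py <<'E'
def look(name,z,seed=None,pic=None,smax=60,vmin=90):
    """wrist look: bright unsaturated points with height in z -> mean xy of cloud and bounding circle"""
    from station import r
    c=r.capture(name); P=cloud(c); hsv=cv2.cvtColor(c["img"],cv2.COLOR_BGR2HSV)
    s=r.sense(); tcp=s["tcp_pos"]; seed=tcp[:2] if seed is None else np.array(seed)
    m=(P[...,2]>z[0])&(P[...,2]<z[1])&(np.linalg.norm(P[...,:2]-seed,axis=-1)<.03)&(c["depth"]>0)
    q=(P[m][:,:2]*1000).astype(np.float32)
    print("t",s["time_s"],"tcp",tcp.round(4),"n",len(q))
    if len(q): print(" circle",cv2.minEnclosingCircle(q),"mean",q.mean(0),"zmax",P[m][:,2].max().round(4))
    if pic: cv2.imwrite(pic,c["img"])
E
python3 - <<'E'
from h import *
look("wrist",(.024,.034),(.405,.188),"pics/w2.png")
E
```

```text
t 1.2 tcp [0.4057 0.1819 0.203 ] n 222
 circle ((404.8526611328125, 188.8148956298828), 8.01347827911377) mean [405.19858 188.8882 ] zmax 0.0303
```

apply_moves --plan '[{"grip":0.6,"offset":[0,0,0],"spin":0},{"grip":0.6,"offset":[0,0,4],"spin":0},{"grip":0.6,"offset":[0,0,8],"spin":0},{"grip":0.6,"offset":[0,0,11],"spin":0},{"grip":0.6,"offset":[0,0,11],"spin":0}]'

```text
time_s: 1.7
tcp_pos: [0.4018, 0.1877, 0.0913]
ee_rot: [[1.0, 0.001, -0.007], [0.001, -1.0, -0.006], [-0.007, 0.006, -1.0]]
wrist_force: [-0.2, -0.6, -0.6]
gripper_width: 0.648
gripper_force: 0.0
```

```bash
python3 - <<'E'
from h import *
look("wrist",(.024,.034),(.405,.188))
E
```

```text
t 1.75 tcp [0.4034 0.1889 0.0935] n 492
 circle ((404.811767578125, 188.75782775878906), 7.961167812347412) mean [405.32233 188.92926] zmax 0.0304
```

apply_moves --plan '[{"grip":0.6,"offset":[0.1,0,3],"spin":0},{"grip":0.6,"offset":[0.1,0,5],"spin":0},{"grip":0.6,"offset":[0.1,0,6],"spin":0},{"grip":0.6,"offset":[0.1,0,6.7],"spin":0},{"grip":0.6,"offset":[0.1,0,6.7],"spin":0}]'

```text
time_s: 2.25
tcp_pos: [0.4057, 0.1895, 0.028]
ee_rot: [[1.0, 0.001, 0.001], [0.001, -1.0, 0.001], [0.001, -0.001, -1.0]]
wrist_force: [0.2, -0.3, -0.6]
gripper_width: 0.6
gripper_force: 0.0
```

apply_moves --plan '[{"grip":0.1,"offset":[0,0,0],"spin":0},{"grip":0.1,"offset":[0,0,0],"spin":0},{"grip":0.1,"offset":[0,0,0],"spin":0},{"grip":0.1,"offset":[0,0,0],"spin":0},{"grip":0.1,"offset":[0,0,0],"spin":0}]'

```text
time_s: 2.75
tcp_pos: [0.4054, 0.1888, 0.0278]
ee_rot: [[1.0, 0.0, 0.0], [0.0, -1.0, 0.0], [0.0, -0.0, -1.0]]
wrist_force: [-0.6, 0.7, 0.2]
gripper_width: 0.231
gripper_force: 0.0
```

apply_moves --plan '[{"grip":0,"offset":[0,0,0],"spin":0},{"grip":0,"offset":[0,0,0],"spin":0},{"grip":0,"offset":[0,0,0],"spin":0},{"grip":0,"offset":[0,0,-2],"spin":0},{"grip":0,"offset":[0,0,-4],"spin":0}]'

```text
time_s: 3.25
tcp_pos: [0.4048, 0.1883, 0.0673]
ee_rot: [[1.0, -0.0, -0.002], [-0.0, -1.0, -0.002], [-0.002, 0.002, -1.0]]
wrist_force: [0.0, -0.2, 0.4]
gripper_width: 0.195
gripper_force: 30.0
```

apply_moves --plan '[{"grip":0,"offset":[0,0,-4],"spin":0},{"grip":0,"offset":[0,2,-8],"spin":0},{"grip":0,"offset":[0.4,5,-9],"spin":0},{"grip":0,"offset":[1.2,9,-9],"spin":0},{"grip":0,"offset":[2,13,-9],"spin":0}]'

```text
time_s: 3.75
tcp_pos: [0.4254, 0.0579, 0.1581]
ee_rot: [[1.0, 0.002, 0.001], [0.002, -1.0, 0.001], [0.001, -0.001, -1.0]]
wrist_force: [1.0, -0.3, -0.1]
gripper_width: 0.196
gripper_force: 30.0
```

apply_moves --plan '[{"grip":0,"offset":[1,4.4,0],"spin":0},{"grip":0,"offset":[2,8.8,0],"spin":0},{"grip":0,"offset":[3,13.2,0],"spin":0},{"grip":0,"offset":[4,17.6,0],"spin":0},{"grip":0,"offset":[5,22,0],"spin":0}]'

```text
time_s: 4.25
tcp_pos: [0.4753, -0.163, 0.1572]
ee_rot: [[1.0, 0.0, -0.0], [0.0, -1.0, 0.0], [-0.0, -0.0, -1.0]]
wrist_force: [1.0, 0.3, -0.2]
gripper_width: 0.193
gripper_force: 30.0
```

apply_moves --plan '[{"grip":0,"offset":[1,4.8,0],"spin":0},{"grip":0,"offset":[2,9.6,0],"spin":0},{"grip":0,"offset":[3,14.4,0],"spin":0},{"grip":0,"offset":[4,19,0],"spin":0},{"grip":0,"offset":[4.5,21.5,0],"spin":0}]'

```text
time_s: 4.75
tcp_pos: [0.5204, -0.3795, 0.1563]
ee_rot: [[1.0, -0.003, -0.001], [-0.003, -1.0, 0.0], [-0.001, -0.0, -1.0]]
wrist_force: [0.2, 0.5, 0.0]
gripper_width: 0.194
gripper_force: 30.0
```

```bash
cat >> h.py <<'E'
def plate(seed,z,rad,pic=None,tol=.003):
    from station import r
    c=r.capture("wrist"); P=cloud(c); s=r.sense()
    hsv=cv2.cvtColor(c["img"],cv2.COLOR_BGR2HSV)
    m=(abs(P[...,2]-z)<tol)&(np.linalg.norm(P[...,:2]-np.array(seed),axis=-1)<rad)&(c["depth"]>0)&(hsv[...,1]<50)&(hsv[...,2]>90)
    q=(P[m][:,:2]*1000).astype(np.float32)
    print("t",s["time_s"],"tcp",s["tcp_pos"].round(4),len(q),np.median(P[m][:,2]),cv2.minAreaRect(q),q.min(0),q.max(0))
    if pic: cv2.imwrite(pic,c["img"])
    return c
E
python3 - <<'E'
from h import *
plate((.52,-.3845),.02,.06,"pics/w3.png")
E
```

```text
t 4.8 tcp [ 0.5209 -0.3818  0.1561] 5707 0.019131544131263993 ((519.1578369140625, -384.338623046875), (64.82460021972656, 63.967708587646484), 6.299484729766846) [ 484.86774 -418.73288] [ 554.27905 -349.6327 ]
```

View pics/w3.png

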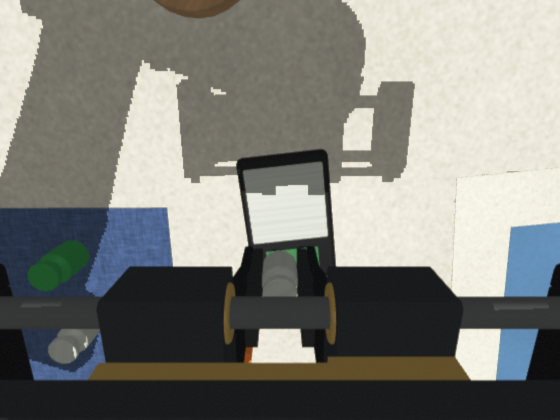

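The small weight (280,270) is held between the fingers and the plate is around (285,205), centred at (0.519,-0.384).

apply_moves --plan '[{"grip":0,"offset":[-0.1,0.3,3],"spin":0},{"grip":0,"offset":[-0.1,0.3,6],"spin":0},{"grip":0,"offset":[-0.1,0.3,8.5],"spin":0},{"grip":0,"offset":[-0.1,0.3,9.5],"spin":0},{"grip":0,"offset":[-0.1,0.3,9.5],"spin":0}]'

```text
time_s: 5.3
tcp_pos: [0.5184, -0.3785, 0.0606]
ee_rot: [[1.0, 0.0, -0.004], [0.0, -1.0, 0.002], [-0.004, -0.002, -1.0]]
wrist_force: [0.2, 0.2, 1.0]
gripper_width: 0.196
gripper_force: 30.0
```

apply_moves --plan '[{"grip":0,"offset":[0,0,0.4],"spin":0},{"grip":0,"offset":[0,0,0.7],"spin":0},{"grip":0,"offset":[0,0,0.9],"spin":0},{"grip":0,"offset":[0,0,1.1],"spin":0},{"grip":0,"offset":[0,0,1.1],"spin":0}]'

```text
time_s: 5.8
tcp_pos: [0.5194, -0.3791, 0.0516]
ee_rot: [[1.0, 0.0, 0.0], [0.0, -1.0, 0.0], [0.0, -0.0, -1.0]]
wrist_force: [-0.7, -0.3, -1.3]
gripper_width: 0.197
gripper_force: 30.0
```

apply_moves --plan '[{"grip":0,"offset":[0,0.25,0],"spin":0},{"grip":0,"offset":[0,0.5,0],"spin":0},{"grip":0,"offset":[0,0.5,0.1],"spin":0},{"grip":0,"offset":[0,0.5,0.2],"spin":0},{"grip":0,"offset":[0,0.5,0.25],"spin":0}]'

```text
time_s: 6.3
tcp_pos: [0.5193, -0.3841, 0.0488]
ee_rot: [[1.0, 0.0, -0.0], [0.0, -1.0, 0.0], [-0.0, -0.0, -1.0]]
wrist_force: [0.3, 0.8, -1.9]
gripper_width: 0.194
gripper_force: 30.0
```

```bash
python3 - <<'E'
from station import r
for i in range(3):
    r.capture("wrist"); s=r.sense(); print(s["time_s"],s["tcp_pos"].round(4),s["wrist_force"].round(2),s["gripper_width"])
E
```

```text
6.35 [ 0.5193 -0.3841  0.0488] [-0.98  0.39  0.15] 0.195515782009269
6.4 [ 0.5193 -0.3841  0.0489] [ 0.88  0.56 -0.84] 0.1931697506818171
6.45 [ 0.5194 -0.3841  0.0489] [ 1.04  0.53 -0.68] 0.1901575823721475
```

apply_moves --plan '[{"grip":0,"offset":[0,0,0.05],"spin":0},{"grip":0,"offset":[0,0,0.1],"spin":0},{"grip":0,"offset":[0,0,0.12],"spin":0},{"grip":0,"offset":[0,0,0.12],"spin":0}]'

```text
time_s: 6.85
tcp_pos: [0.5195, -0.3842, 0.0478]
ee_rot: [[1.0, 0.0, -0.0], [0.0, -1.0, 0.0], [-0.0, -0.0, -1.0]]
wrist_force: [0.5, -0.2, -0.5]
gripper_width: 0.192
gripper_force: 30.0
```

apply_moves --plan '[{"grip":0,"offset":[0,0,0.03],"spin":0},{"grip":0,"offset":[0,0,0.05],"spin":0},{"grip":0,"offset":[0,0,0.05],"spin":0}]'

```text
time_s: 7.15
tcp_pos: [0.5195, -0.3842, 0.0478]
ee_rot: [[1.0, 0.0, 0.0], [0.0, -1.0, -0.0], [0.0, 0.0, -1.0]]
wrist_force: [-1.1, 1.3, 3.0]
gripper_width: 0.194
gripper_force: 30.0
```

Contact (+3 N, and z no longer drops). Release.

apply_moves --plan '[{"grip":0.25,"offset":[0,0,0],"spin":0},{"grip":0.35,"offset":[0,0,0],"spin":0},{"grip":0.5,"offset":[0,0,0],"spin":0},{"grip":0.5,"offset":[0,0,0],"spin":0},{"grip":0.5,"offset":[0,0,0],"spin":0}]'

```text
time_s: 7.65
tcp_pos: [0.5194, -0.3842, 0.0472]
ee_rot: [[1.0, 0.0, -0.0], [0.0, -1.0, 0.0], [-0.0, -0.0, -1.0]]
wrist_force: [0.3, -0.1, -0.3]
gripper_width: 0.477
gripper_force: 0.0
```

apply_moves --plan '[{"grip":0.5,"offset":[0,0,-1],"spin":0},{"grip":0.5,"offset":[0,0,-3],"spin":0},{"grip":0.5,"offset":[0,0,-6],"spin":0},{"grip":0.6,"offset":[0,0,-10],"spin":0},{"grip":0.6,"offset":[0,0,-12],"spin":0}]'

```text
time_s: 8.15
tcp_pos: [0.5209, -0.3851, 0.1722]
ee_rot: [[1.0, 0.001, 0.006], [0.001, -1.0, -0.004], [0.006, 0.004, -1.0]]
wrist_force: [0.2, -0.5, 0.7]
gripper_width: 0.576
gripper_force: 0.0
```

```bash
python3 - <<'E'
from h import *
look("wrist",(.042,.056),(.519,-.384),"pics/w4.png")
look("wrist",(.044,.052),(.396,-.193))
E
```

```text
t 8.2 tcp [ 0.522  -0.3858  0.1751] n 302
 circle ((518.7750854492188, -383.3421630859375), 7.831573009490967) mean [ 519.2845 -383.3481] zmax 0.0508
t 8.25 tcp [ 0.5215 -0.3853  0.1728] n 0
```

View pics/w4.png

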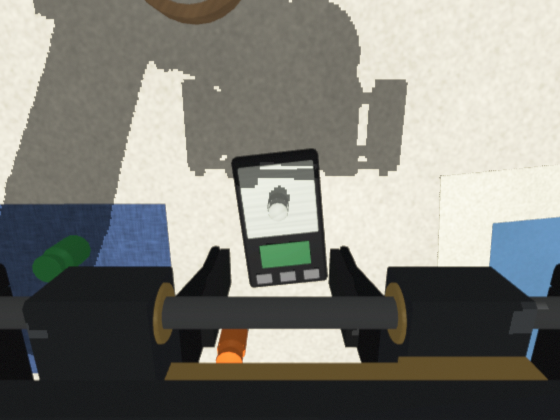

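The small weight stands upright in the middle of the plate at (278,205). Next, the middle weight.

apply_moves --plan '[{"grip":0.6,"offset":[-2.5,-3.8,0],"spin":0},{"grip":0.6,"offset":[-5,-7.7,0],"spin":0},{"grip":0.6,"offset":[-7.5,-11.5,0],"spin":0},{"grip":0.6,"offset":[-10,-15.4,0],"spin":0},{"grip":0.6,"offset":[-12.3,-19.1,0],"spin":0}]'

```text
time_s: 8.75
tcp_pos: [0.3945, -0.1918, 0.1668]
ee_rot: [[1.0, -0.0, -0.001], [-0.0, -1.0, 0.0], [-0.001, -0.0, -1.0]]
wrist_force: [1.0, 1.9, 0.7]
gripper_width: 0.6
gripper_force: 0.0
```

apply_moves --plan '[{"grip":0.6,"offset":[0,0,2],"spin":0},{"grip":0.6,"offset":[0,0,4],"spin":0},{"grip":0.6,"offset":[0,0,6],"spin":0},{"grip":0.6,"offset":[0,0,6],"spin":0},{"grip":0.6,"offset":[0,0,6],"spin":0}]'

```text
time_s: 9.25
tcp_pos: [0.3963, -0.1933, 0.1073]
ee_rot: [[1.0, 0.0, -0.001], [0.0, -1.0, -0.0], [-0.001, 0.0, -1.0]]
wrist_force: [0.7, -0.0, 0.2]
gripper_width: 0.601
gripper_force: 0.0
```

```bash
python3 - <<'E'
from h import *
look("wrist",(.042,.052),(.396,-.193))
E
```

```text
t 9.3 tcp [ 0.3968 -0.1933  0.1079] n 1166
 circle ((396.41851806640625, -192.37646484375), 12.592300415039062) mean [ 397.16138 -192.22487] zmax 0.0472
```

apply_moves --plan '[{"grip":0.6,"offset":[0,-0.1,3],"spin":0},{"grip":0.6,"offset":[0,-0.1,5],"spin":0},{"grip":0.6,"offset":[0,-0.1,7],"spin":0},{"grip":0.6,"offset":[0,-0.1,7.6],"spin":0},{"grip":0.6,"offset":[0,-0.1,7.6],"spin":0}]'

```text
time_s: 9.8
tcp_pos: [0.3966, -0.1923, 0.0314]
ee_rot: [[1.0, 0.0, -0.001], [0.0, -1.0, -0.0], [-0.001, 0.0, -1.0]]
wrist_force: [0.3, -0.7, 0.1]
gripper_width: 0.598
gripper_force: 0.0
```

apply_moves --plan '[{"grip":0.1,"offset":[0,0,0],"spin":0},{"grip":0.1,"offset":[0,0,0],"spin":0},{"grip":0.1,"offset":[0,0,0],"spin":0},{"grip":0.1,"offset":[0,0,0],"spin":0},{"grip":0.1,"offset":[0,0,0],"spin":0}]'

```text
time_s: 10.3
tcp_pos: [0.3968, -0.1923, 0.032]
ee_rot: [[1.0, 0.001, 0.001], [0.001, -1.0, -0.0], [0.001, 0.0, -1.0]]
wrist_force: [-0.9, -0.5, 4.5]
gripper_width: 0.313
gripper_force: 30.0
```

apply_moves --plan '[{"grip":0.1,"offset":[0,0,0],"spin":0},{"grip":0.1,"offset":[0,0,0],"spin":0}]'

```text
time_s: 10.5
tcp_pos: [0.3968, -0.1923, 0.0319]
ee_rot: [[1.0, 0.001, 0.001], [0.001, -1.0, -0.0], [0.001, 0.0, -1.0]]
wrist_force: [-1.0, 0.1, 6.2]
gripper_width: 0.316
gripper_force: 30.0
```

apply_moves --plan '[{"grip":0.1,"offset":[0,0,-2],"spin":0},{"grip":0.1,"offset":[0,0,-5],"spin":0},{"grip":0.1,"offset":[0,0,-9],"spin":0},{"grip":0.1,"offset":[0,-1,-13],"spin":0},{"grip":0.1,"offset":[0.4,-4,-14],"spin":0}]'

```text
time_s: 11.0
tcp_pos: [0.4023, -0.1529, 0.1751]
ee_rot: [[1.0, -0.003, 0.008], [-0.002, -1.0, -0.001], [0.008, 0.001, -1.0]]
wrist_force: [0.2, 0.3, -2.1]
gripper_width: 0.313
gripper_force: 30.0
```

apply_moves --plan '[{"grip":0.1,"offset":[0.9,-4,0],"spin":0},{"grip":0.1,"offset":[1.9,-8.5,0],"spin":0},{"grip":0.1,"offset":[2.9,-13,0],"spin":0},{"grip":0.1,"offset":[3.9,-17.5,0],"spin":0},{"grip":0.1,"offset":[4.9,-22,0],"spin":0}]'

```text
time_s: 11.5
tcp_pos: [0.4486, 0.0695, 0.1708]
ee_rot: [[1.0, 0.0, -0.001], [0.0, -1.0, -0.0], [-0.001, 0.0, -1.0]]
wrist_force: [0.9, -0.3, -1.6]
gripper_width: 0.313
gripper_force: 30.0
```

apply_moves --plan '[{"grip":0.1,"offset":[1,-4.5,0],"spin":0},{"grip":0.1,"offset":[2,-9,0],"spin":0},{"grip":0.1,"offset":[3,-13.5,0],"spin":0},{"grip":0.1,"offset":[4,-18,0],"spin":0},{"grip":0.1,"offset":[5,-22.5,0],"spin":0}]'

```text
time_s: 12.0
tcp_pos: [0.4987, 0.2944, 0.1703]
ee_rot: [[1.0, 0.0, -0.002], [0.0, -1.0, -0.001], [-0.002, 0.001, -1.0]]
wrist_force: [1.4, -0.1, -2.3]
gripper_width: 0.309
gripper_force: 30.0
```

apply_moves --plan '[{"grip":0.1,"offset":[1,-3.5,0],"spin":0},{"grip":0.1,"offset":[2,-7,0],"spin":0},{"grip":0.1,"offset":[2.6,-9.1,0],"spin":0},{"grip":0.1,"offset":[2.6,-9.1,0],"spin":0},{"grip":0.1,"offset":[2.6,-9.1,0],"spin":0}]'

```text
time_s: 12.5
tcp_pos: [0.5244, 0.3835, 0.1697]
ee_rot: [[1.0, 0.0, -0.003], [0.0, -1.0, -0.002], [-0.003, 0.002, -1.0]]
wrist_force: [1.0, -1.2, -1.2]
gripper_width: 0.313
gripper_force: 30.0
```

```bash
python3 - <<'E'
from h import *
plate((.526,.384),.062,.075,"pics/w5.png",tol=.004)
E
```

```text
t 12.55 tcp [0.5245 0.3829 0.1701] 13500 0.06114800647735537 ((533.0716552734375, 385.9727783203125), (94.22962951660156, 108.93711853027344), 0.8520664572715759) [485.6762 331.3273] [580.1429  440.33295]
```

View pics/w5.png

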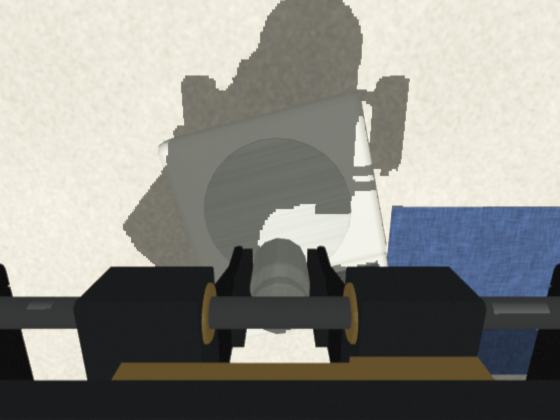

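The weight (280,260) is held upright above the round pan, whose far edge is at (278,140). The pan centre is about (0.5255, 0.385).

apply_moves --plan '[{"grip":0.1,"offset":[0.1,-0.2,2],"spin":0},{"grip":0.1,"offset":[0.1,-0.2,4.5],"spin":0},{"grip":0.1,"offset":[0.1,-0.2,6.2],"spin":0},{"grip":0.1,"offset":[0.1,-0.2,7.0],"spin":0},{"grip":0.1,"offset":[0.1,-0.2,7.0],"spin":0}]'

```text
time_s: 13.05
tcp_pos: [0.5257, 0.3844, 0.1003]
ee_rot: [[1.0, -0.001, -0.002], [-0.001, -1.0, -0.002], [-0.002, 0.002, -1.0]]
wrist_force: [0.6, 0.1, -2.6]
gripper_width: 0.312
gripper_force: 30.0
```

apply_moves --plan '[{"grip":0.1,"offset":[0,0,0.15],"spin":0},{"grip":0.1,"offset":[0,0,0.3],"spin":0},{"grip":0.1,"offset":[0,0,0.4],"spin":0},{"grip":0.1,"offset":[0,0,0.4],"spin":0},{"grip":0.1,"offset":[0,0,0.4],"spin":0}]'

```text
time_s: 13.55
tcp_pos: [0.5264, 0.3859, 0.0977]
ee_rot: [[1.0, 0.0, 0.0], [0.0, -1.0, 0.0], [0.0, -0.0, -1.0]]
wrist_force: [0.1, 1.2, -1.9]
gripper_width: 0.31
gripper_force: 30.0
```

apply_moves --plan '[{"grip":0.1,"offset":[0,0,0.1],"spin":0},{"grip":0.1,"offset":[0,0,0.2],"spin":0},{"grip":0.1,"offset":[0,0,0.3],"spin":0},{"grip":0.1,"offset":[0,0,0.3],"spin":0},{"grip":0.1,"offset":[0,0,0.3],"spin":0}]'

```text
time_s: 14.05
tcp_pos: [0.5263, 0.3858, 0.0943]
ee_rot: [[1.0, 0.0, -0.0], [0.0, -1.0, -0.0], [-0.0, 0.0, -1.0]]
wrist_force: [0.3, -0.4, -2.2]
gripper_width: 0.316
gripper_force: 30.0
```

apply_moves --plan '[{"grip":0.1,"offset":[0,0,0.05],"spin":0},{"grip":0.1,"offset":[0,0,0.05],"spin":0},{"grip":0.1,"offset":[0,0,0.05],"spin":0}]'

```text
time_s: 14.35
tcp_pos: [0.5264, 0.3859, 0.0941]
ee_rot: [[1.0, 0.0, 0.0], [0.0, -1.0, 0.0], [0.0, -0.0, -1.0]]
wrist_force: [-0.2, -0.2, -0.5]
gripper_width: 0.309
gripper_force: 30.0
```

apply_moves --plan '[{"grip":0.1,"offset":[0,0,0.04],"spin":0},{"grip":0.1,"offset":[0,0,0.04],"spin":0},{"grip":0.1,"offset":[0,0,0.04],"spin":0}]'

```text
time_s: 14.65
tcp_pos: [0.5264, 0.3859, 0.094]
ee_rot: [[1.0, 0.0, 0.0], [0.0, -1.0, 0.0], [0.0, -0.0, -1.0]]
wrist_force: [-2.4, -1.1, 3.5]
gripper_width: 0.314
gripper_force: 30.0
```

apply_moves --plan '[{"grip":0.4,"offset":[0,0,0],"spin":0},{"grip":0.5,"offset":[0,0,0],"spin":0},{"grip":0.6,"offset":[0,0,0],"spin":0},{"grip":0.6,"offset":[0,0,0],"spin":0},{"grip":0.6,"offset":[0,0,0],"spin":0}]'

```text
time_s: 15.15
tcp_pos: [0.5263, 0.3858, 0.0933]
ee_rot: [[1.0, 0.0, -0.0], [0.0, -1.0, -0.0], [-0.0, 0.0, -1.0]]
wrist_force: [0.2, -0.4, -0.4]
gripper_width: 0.586
gripper_force: 0.0
```

apply_moves --plan '[{"grip":0.6,"offset":[0,0,-1],"spin":0},{"grip":0.6,"offset":[0,0,-3],"spin":0},{"grip":0.7,"offset":[0,0,-6],"spin":0},{"grip":0.7,"offset":[0,0,-9],"spin":0},{"grip":0.7,"offset":[0,0,-10],"spin":0}]'

```text
time_s: 15.65
tcp_pos: [0.5278, 0.3871, 0.1984]
ee_rot: [[1.0, 0.001, 0.006], [0.001, -1.0, 0.005], [0.006, -0.005, -1.0]]
wrist_force: [0.4, 0.6, 0.6]
gripper_width: 0.69
gripper_force: 0.0
```

```bash
python3 - <<'E'
from h import *
look("wrist",(.104,.114),(.526,.385),"pics/w6.png")
plate((.526,.384),.062,.075,tol=.004)
E
```

```text
t 15.7 tcp [0.5278 0.3871 0.1985] n 925
 circle ((525.7290649414062, 386.6673278808594), 12.43877124786377) mean [526.5175  386.58627] zmax 0.11
t 15.75 tcp [0.527  0.3866 0.1961] 11723 0.06115666917263502 ((525.4089965820312, 385.777099609375), (109.02163696289062, 108.45318603515625), 46.18904113769531) [471.17487 331.08884] [579.83466 440.47983]
```

View pics/w6.png

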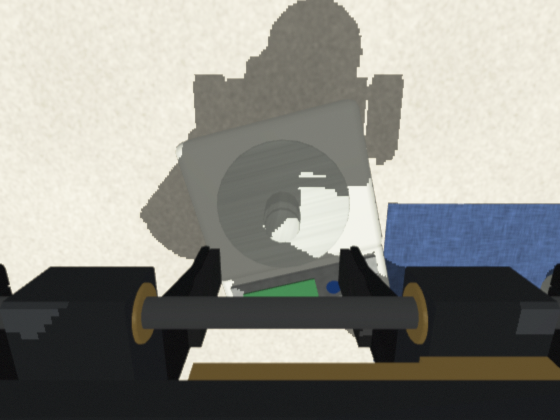

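The middle weight stands centred on the round pan at (282,215). Next, big weight A.

apply_moves --plan '[{"grip":0.7,"offset":[-1.6,4.5,0],"spin":0},{"grip":0.7,"offset":[-3.2,9,0],"spin":0},{"grip":0.7,"offset":[-4.8,13.5,0],"spin":0},{"grip":0.7,"offset":[-6.4,18,0],"spin":0},{"grip":0.7,"offset":[-8,22.5,0],"spin":0}]'

```text
time_s: 16.25
tcp_pos: [0.4445, 0.1586, 0.1919]
ee_rot: [[1.0, 0.0, -0.003], [0.0, -1.0, -0.002], [-0.003, 0.002, -1.0]]
wrist_force: [0.3, -1.1, 0.1]
gripper_width: 0.701
gripper_force: 0.0
```

apply_moves --plan '[{"grip":0.7,"offset":[-1.6,4,0],"spin":0},{"grip":0.7,"offset":[-2.8,7.1,2],"spin":0},{"grip":0.7,"offset":[-2.8,7.1,4],"spin":0},{"grip":0.7,"offset":[-2.8,7.1,6],"spin":0},{"grip":0.7,"offset":[-2.8,7.1,6],"spin":0}]'

```text
time_s: 16.75
tcp_pos: [0.4157, 0.088, 0.1305]
ee_rot: [[1.0, -0.001, -0.007], [-0.001, -1.0, -0.004], [-0.007, 0.004, -1.0]]
wrist_force: [-0.5, -0.0, 0.0]
gripper_width: 0.699
gripper_force: 0.0
```

```bash
python3 - <<'E'
from h import *
look("wrist",(.057,.068),(.4185,.09))
E
```

```text
t 16.8 tcp [0.417  0.0889 0.1319] n 2051
 circle ((418.5853271484375, 90.38101196289062), 16.886503219604492) mean [419.53778  90.46721] zmax 0.0632
```

apply_moves --plan '[{"grip":0.7,"offset":[0,-0.1,3],"spin":0},{"grip":0.7,"offset":[0,-0.1,6],"spin":0},{"grip":0.7,"offset":[0,-0.1,8.5],"spin":0},{"grip":0.7,"offset":[0,-0.1,10],"spin":0},{"grip":0.7,"offset":[0,-0.1,10],"spin":0}]'

```text
time_s: 17.3
tcp_pos: [0.4176, 0.0905, 0.0322]
ee_rot: [[1.0, 0.001, -0.004], [0.001, -1.0, -0.002], [-0.004, 0.002, -1.0]]
wrist_force: [0.6, -0.3, 0.6]
gripper_width: 0.702
gripper_force: 0.0
```

apply_moves --plan '[{"grip":0.2,"offset":[0,0,0],"spin":0},{"grip":0.2,"offset":[0,0,0],"spin":0},{"grip":0.2,"offset":[0,0,0],"spin":0},{"grip":0.2,"offset":[0,0,0],"spin":0},{"grip":0.2,"offset":[0,0,0],"spin":0}]'

```text
time_s: 17.8
tcp_pos: [0.4186, 0.0906, 0.0343]
ee_rot: [[1.0, 0.001, 0.001], [0.001, -1.0, 0.0], [0.001, -0.0, -1.0]]
wrist_force: [-0.7, -3.1, 5.9]
gripper_width: 0.429
gripper_force: 30.0
```

apply_moves --plan '[{"grip":0.2,"offset":[0,0,0],"spin":0},{"grip":0.2,"offset":[0,0,0],"spin":0}]'

```text
time_s: 18.0
tcp_pos: [0.4186, 0.0907, 0.0343]
ee_rot: [[1.0, 0.001, 0.001], [0.001, -1.0, -0.0], [0.001, 0.0, -1.0]]
wrist_force: [-0.5, -2.1, 6.1]
gripper_width: 0.426
gripper_force: 30.0
```

apply_moves --plan '[{"grip":0.2,"offset":[0,0,-2],"spin":0},{"grip":0.2,"offset":[0,0,-5],"spin":0},{"grip":0.2,"offset":[0,0,-9],"spin":0},{"grip":0.2,"offset":[0,0,-12.5],"spin":0},{"grip":0.2,"offset":[1,0,-14],"spin":0}]'

```text
time_s: 18.5
tcp_pos: [0.428, 0.091, 0.176]
ee_rot: [[1.0, 0.0, 0.003], [0.0, -1.0, 0.003], [0.003, -0.003, -1.0]]
wrist_force: [0.9, 1.2, -5.1]
gripper_width: 0.431
gripper_force: 30.0
```

apply_moves --plan '[{"grip":0.2,"offset":[3.5,0.7,0],"spin":0},{"grip":0.2,"offset":[8,1.6,0],"spin":0},{"grip":0.2,"offset":[12.5,2.6,0],"spin":0},{"grip":0.2,"offset":[17,3.6,0],"spin":0},{"grip":0.2,"offset":[20,4.2,0],"spin":0}]'

```text
time_s: 19.0
tcp_pos: [0.63, 0.048, 0.1714]
ee_rot: [[1.0, -0.001, -0.002], [-0.001, -1.0, 0.0], [-0.002, -0.0, -1.0]]
wrist_force: [-0.1, -0.1, -4.6]
gripper_width: 0.429
gripper_force: 30.0
```

apply_moves --plan '[{"grip":0.2,"offset":[2.5,0.7,0],"spin":0},{"grip":0.2,"offset":[4.1,1.1,0],"spin":0},{"grip":0.2,"offset":[4.1,1.1,0],"spin":0},{"grip":0.2,"offset":[4.1,1.1,0],"spin":0}]'

```text
time_s: 19.4
tcp_pos: [0.6679, 0.0377, 0.1713]
ee_rot: [[1.0, -0.001, -0.005], [-0.001, -1.0, 0.0], [-0.005, -0.0, -1.0]]
wrist_force: [-1.2, -0.1, -5.0]
gripper_width: 0.431
gripper_force: 30.0
```

```bash
python3 - <<'E'
from h import *
plate((.6615,-.0115),.058,.15,"pics/w7.png",tol=.004)
E
```

```text
t 19.45 tcp [0.6678 0.038  0.172 ] 38604 0.05711998012844751 ((667.1368408203125, -11.522613525390625), (200.11083984375, 148.54676818847656), 80.44935607910156) [ 601.6401  -121.52676] [755.85895  99.04226]
```

View pics/w7.png

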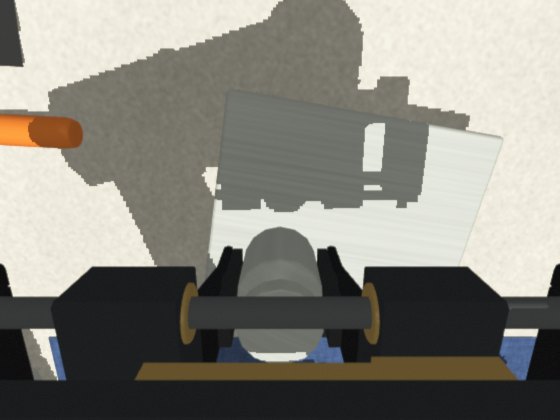

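The weight is held over the left half of the large pan, and the pan pose agrees with the top view. Lowering.

apply_moves --plan '[{"grip":0.2,"offset":[0.1,0,2],"spin":0},{"grip":0.2,"offset":[0.1,0,4.5],"spin":0},{"grip":0.2,"offset":[0.1,0,6.4],"spin":0},{"grip":0.2,"offset":[0.1,0,7.2],"spin":0},{"grip":0.2,"offset":[0.1,0,7.2],"spin":0}]'

```text
time_s: 19.95
tcp_pos: [0.6689, 0.038, 0.1003]
ee_rot: [[1.0, 0.001, -0.003], [0.001, -1.0, -0.001], [-0.003, 0.001, -1.0]]
wrist_force: [0.0, 0.7, -4.7]
gripper_width: 0.427
gripper_force: 30.0
```

apply_moves --plan '[{"grip":0.2,"offset":[0,0,0.15],"spin":0},{"grip":0.2,"offset":[0,0,0.3],"spin":0},{"grip":0.2,"offset":[0,0,0.4],"spin":0},{"grip":0.2,"offset":[0,0,0.4],"spin":0},{"grip":0.2,"offset":[0,0,0.4],"spin":0}]'

```text
time_s: 20.45
tcp_pos: [0.6705, 0.0379, 0.0978]
ee_rot: [[1.0, 0.0, 0.001], [0.0, -1.0, 0.0], [0.001, -0.0, -1.0]]
wrist_force: [0.3, 0.1, -4.6]
gripper_width: 0.43
gripper_force: 30.0
```

apply_moves --plan '[{"grip":0.2,"offset":[0,0,0.2],"spin":0},{"grip":0.2,"offset":[0,0,0.35],"spin":0},{"grip":0.2,"offset":[0,0,0.45],"spin":0},{"grip":0.2,"offset":[0,0,0.5],"spin":0},{"grip":0.2,"offset":[0,0,0.5],"spin":0}]'

```text
time_s: 20.95
tcp_pos: [0.6703, 0.0379, 0.0925]
ee_rot: [[1.0, 0.0, -0.0], [0.0, -1.0, -0.0], [-0.0, 0.0, -1.0]]
wrist_force: [0.1, 0.0, -3.8]
gripper_width: 0.429
gripper_force: 30.0
```

apply_moves --plan '[{"grip":0.2,"offset":[0,0,0.06],"spin":0},{"grip":0.2,"offset":[0,0,0.06],"spin":0},{"grip":0.2,"offset":[0,0,0.06],"spin":0}]'

```text
time_s: 21.25
tcp_pos: [0.6704, 0.0378, 0.0925]
ee_rot: [[1.0, 0.0, 0.0], [0.0, -1.0, -0.0], [0.0, 0.0, -1.0]]
wrist_force: [-3.1, 0.3, 0.8]
gripper_width: 0.425
gripper_force: 30.0
```

In contact (the load is off the wrist). Release.

apply_moves --plan '[{"grip":0.5,"offset":[0,0,0],"spin":0},{"grip":0.6,"offset":[0,0,0],"spin":0},{"grip":0.7,"offset":[0,0,0],"spin":0},{"grip":0.7,"offset":[0,0,0],"spin":0},{"grip":0.7,"offset":[0,0,0],"spin":0}]'

```text
time_s: 21.75
tcp_pos: [0.6706, 0.0379, 0.092]
ee_rot: [[1.0, 0.0, 0.001], [0.0, -1.0, 0.0], [0.001, -0.0, -1.0]]
wrist_force: [-0.1, 0.2, -0.7]
gripper_width: 0.682
gripper_force: 0.0
```

apply_moves --plan '[{"grip":0.7,"offset":[0,0,-1],"spin":0},{"grip":0.7,"offset":[0,0,-3],"spin":0},{"grip":0.7,"offset":[0,0,-6],"spin":0},{"grip":0.7,"offset":[0,0,-9],"spin":0},{"grip":0.7,"offset":[0,0,-10],"spin":0}]'

```text
time_s: 22.25
tcp_pos: [0.6724, 0.038, 0.1969]
ee_rot: [[1.0, 0.001, 0.008], [0.001, -1.0, 0.001], [0.008, -0.001, -1.0]]
wrist_force: [0.2, 0.1, 0.3]
gripper_width: 0.7
gripper_force: 0.0
```

```bash
python3 - <<'E'
from h import *
look("wrist",(.115,.126),(.67,.038))
E
```

```text
t 22.3 tcp [0.6723 0.0381 0.197 ] n 1878
 circle ((670.1259765625, 38.913063049316406), 17.002153396606445) mean [671.08734   38.726162] zmax 0.1214
```

apply_moves --plan '[{"grip":0.7,"offset":[-4.5,0.9,0],"spin":0},{"grip":0.7,"offset":[-9,1.8,0],"spin":0},{"grip":0.7,"offset":[-13.5,2.7,0],"spin":0},{"grip":0.7,"offset":[-18,3.5,0],"spin":0},{"grip":0.7,"offset":[-22.1,4.2,0],"spin":0}]'

```text
time_s: 22.8
tcp_pos: [0.4465, -0.0049, 0.1908]
ee_rot: [[1.0, -0.0, -0.002], [-0.0, -1.0, -0.0], [-0.002, 0.0, -1.0]]
wrist_force: [0.4, 1.3, -0.6]
gripper_width: 0.699
gripper_force: 0.0
```

apply_moves --plan '[{"grip":0.7,"offset":[0,0,2],"spin":0},{"grip":0.7,"offset":[0,0,4],"spin":0},{"grip":0.7,"offset":[0,0,6],"spin":0},{"grip":0.7,"offset":[0,0,6],"spin":0},{"grip":0.7,"offset":[0,0,6],"spin":0}]'

```text
time_s: 23.3
tcp_pos: [0.4492, -0.0043, 0.1317]
ee_rot: [[1.0, 0.0, -0.001], [0.0, -1.0, -0.001], [-0.001, 0.001, -1.0]]
wrist_force: [1.0, -0.7, 0.7]
gripper_width: 0.702
gripper_force: 0.0
```

```bash
python3 - <<'E'
from h import *
look("wrist",(.057,.068),(.449,-.004))
E
```

```text
t 23.35 tcp [ 0.4498 -0.0041  0.1323] n 1998
 circle ((448.86431884765625, -3.6024093627929688), 16.936323165893555) mean [449.73737    -3.3821104] zmax 0.0633
```

apply_moves --plan '[{"grip":0.7,"offset":[0,0,3],"spin":0},{"grip":0.7,"offset":[0,0,6],"spin":0},{"grip":0.7,"offset":[0,0,8.5],"spin":0},{"grip":0.7,"offset":[0,0,9.8],"spin":0},{"grip":0.7,"offset":[0,0,9.8],"spin":0}]'

```text
time_s: 23.85
tcp_pos: [0.449, -0.0043, 0.033]
ee_rot: [[1.0, 0.0, -0.002], [0.0, -1.0, -0.001], [-0.002, 0.001, -1.0]]
wrist_force: [0.3, -0.2, 0.6]
gripper_width: 0.702
gripper_force: 0.0
```

apply_moves --plan '[{"grip":0.2,"offset":[0,0,0],"spin":0},{"grip":0.2,"offset":[0,0,0],"spin":0},{"grip":0.2,"offset":[0,0,0],"spin":0},{"grip":0.2,"offset":[0,0,0],"spin":0},{"grip":0.2,"offset":[0,0,0],"spin":0}]'

```text
time_s: 24.35
tcp_pos: [0.4499, -0.0041, 0.0347]
ee_rot: [[1.0, 0.001, 0.001], [0.001, -1.0, 0.0], [0.001, -0.0, -1.0]]
wrist_force: [-0.3, -0.1, 5.8]
gripper_width: 0.429
gripper_force: 30.0
```

apply_moves --plan '[{"grip":0.2,"offset":[0,0,0],"spin":0},{"grip":0.2,"offset":[0,0,0],"spin":0}]'

```text
time_s: 24.55
tcp_pos: [0.4499, -0.0041, 0.0347]
ee_rot: [[1.0, 0.001, 0.001], [0.001, -1.0, 0.0], [0.001, -0.0, -1.0]]
wrist_force: [-1.4, -0.2, 7.0]
gripper_width: 0.428
gripper_force: 30.0
```

apply_moves --plan '[{"grip":0.2,"offset":[0,0,-2],"spin":0},{"grip":0.2,"offset":[0,0,-5],"spin":0},{"grip":0.2,"offset":[0,0,-9],"spin":0},{"grip":0.2,"offset":[0,0,-12.5],"spin":0},{"grip":0.2,"offset":[0.5,0.5,-14],"spin":0}]'

```text
time_s: 25.05
tcp_pos: [0.4546, -0.0087, 0.1763]
ee_rot: [[1.0, 0.001, 0.004], [0.001, -1.0, 0.002], [0.004, -0.002, -1.0]]
wrist_force: [0.5, -0.3, -4.4]
gripper_width: 0.43
gripper_force: 30.0
```

apply_moves --plan '[{"grip":0.2,"offset":[2.5,2,0],"spin":0},{"grip":0.2,"offset":[6.5,4,0],"spin":0},{"grip":0.2,"offset":[10.5,5,0],"spin":0},{"grip":0.2,"offset":[14.5,5.2,0],"spin":0},{"grip":0.2,"offset":[17.8,5.2,0],"spin":0}]'

```text
time_s: 25.55
tcp_pos: [0.633, -0.0618, 0.1715]
ee_rot: [[1.0, -0.002, -0.004], [-0.002, -1.0, 0.001], [-0.004, -0.001, -1.0]]
wrist_force: [0.7, 0.2, -4.5]
gripper_width: 0.431
gripper_force: 30.0
```

apply_moves --plan '[{"grip":0.2,"offset":[2,0,0],"spin":0},{"grip":0.2,"offset":[2,0,2],"spin":0},{"grip":0.2,"offset":[2,0,4.5],"spin":0},{"grip":0.2,"offset":[2,0,6.5],"spin":0},{"grip":0.2,"offset":[2,0,6.5],"spin":0}]'

```text
time_s: 26.05
tcp_pos: [0.6482, -0.0612, 0.103]
ee_rot: [[1.0, -0.001, -0.012], [-0.001, -1.0, 0.0], [-0.012, -0.0, -1.0]]
wrist_force: [-1.2, 0.6, -4.8]
gripper_width: 0.432
gripper_force: 30.0
```

apply_moves --plan '[{"grip":0.2,"offset":[0,0,0],"spin":0},{"grip":0.2,"offset":[0,0,0],"spin":0}]'

```text
time_s: 26.25
tcp_pos: [0.6531, -0.0611, 0.1099]
ee_rot: [[1.0, 0.0, 0.002], [0.0, -1.0, 0.0], [0.002, -0.0, -1.0]]
wrist_force: [0.2, -0.6, -4.3]
gripper_width: 0.43
gripper_force: 30.0
```

apply_moves --plan '[{"grip":0.2,"offset":[0,0,0.3],"spin":0},{"grip":0.2,"offset":[0,0,0.6],"spin":0},{"grip":0.2,"offset":[0,0,0.9],"spin":0},{"grip":0.2,"offset":[0,0,1.1],"spin":0},{"grip":0.2,"offset":[0,0,1.1],"spin":0}]'

```text
time_s: 26.75
tcp_pos: [0.6521, -0.0612, 0.0974]
ee_rot: [[1.0, 0.0, -0.001], [0.0, -1.0, -0.0], [-0.001, 0.0, -1.0]]
wrist_force: [-0.3, -0.1, -4.4]
gripper_width: 0.429
gripper_force: 30.0
```

apply_moves --plan '[{"grip":0.2,"offset":[0,0,0],"spin":0}]'

```text
time_s: 26.85
tcp_pos: [0.6524, -0.0611, 0.0978]
ee_rot: [[1.0, 0.0, -0.0], [0.0, -1.0, -0.0], [-0.0, 0.0, -1.0]]
wrist_force: [-0.2, -0.3, -4.6]
gripper_width: 0.429
gripper_force: 30.0
```

apply_moves --plan '[{"grip":0.2,"offset":[0,0,0.2],"spin":0},{"grip":0.2,"offset":[0,0,0.35],"spin":0},{"grip":0.2,"offset":[0,0,0.45],"spin":0},{"grip":0.2,"offset":[0,0,0.49],"spin":0},{"grip":0.2,"offset":[0,0,0.49],"spin":0}]'

```text
time_s: 27.35
tcp_pos: [0.6524, -0.0611, 0.0929]
ee_rot: [[1.0, 0.0, -0.0], [0.0, -1.0, -0.0], [-0.0, 0.0, -1.0]]
wrist_force: [1.1, -0.6, -5.3]
gripper_width: 0.43
gripper_force: 30.0
```

apply_moves --plan '[{"grip":0.2,"offset":[0,0,0.05],"spin":0},{"grip":0.2,"offset":[0,0,0.05],"spin":0},{"grip":0.2,"offset":[0,0,0.05],"spin":0}]'

```text
time_s: 27.65
tcp_pos: [0.6525, -0.0612, 0.0928]
ee_rot: [[1.0, 0.0, 0.0], [0.0, -1.0, -0.0], [0.0, 0.0, -1.0]]
wrist_force: [-0.9, 0.8, -3.5]
gripper_width: 0.427
gripper_force: 30.0
```

apply_moves --plan '[{"grip":0.2,"offset":[0,0,0.05],"spin":0},{"grip":0.2,"offset":[0,0,0.05],"spin":0},{"grip":0.2,"offset":[0,0,0.05],"spin":0}]'

```text
time_s: 27.95
tcp_pos: [0.6525, -0.0612, 0.0928]
ee_rot: [[1.0, 0.0, 0.001], [0.0, -1.0, -0.0], [0.001, 0.0, -1.0]]
wrist_force: [-3.4, 2.1, 3.1]
gripper_width: 0.426
gripper_force: 30.0
```

Contact. Release, back off, and look.

apply_moves --plan '[{"grip":0.5,"offset":[0,0,0],"spin":0},{"grip":0.6,"offset":[0,0,0],"spin":0},{"grip":0.7,"offset":[0,0,0],"spin":0},{"grip":0.7,"offset":[0,0,0],"spin":0},{"grip":0.7,"offset":[0,0,0],"spin":0}]'

```text
time_s: 28.45
tcp_pos: [0.6526, -0.0612, 0.0919]
ee_rot: [[1.0, 0.0, 0.0], [0.0, -1.0, -0.0], [0.0, 0.0, -1.0]]
wrist_force: [0.4, 0.4, -0.5]
gripper_width: 0.685
gripper_force: 0.0
```

apply_moves --plan '[{"grip":0.7,"offset":[0,0,-1],"spin":0},{"grip":0.7,"offset":[0,0,-3],"spin":0},{"grip":0.7,"offset":[0,0,-6],"spin":0},{"grip":0.7,"offset":[0,0,-9],"spin":0},{"grip":0.7,"offset":[0,0,-13],"spin":0}]'

```text
time_s: 28.95
tcp_pos: [0.6516, -0.0612, 0.2226]
ee_rot: [[1.0, 0.0, -0.002], [0.0, -1.0, -0.0], [-0.002, 0.0, -1.0]]
wrist_force: [-0.3, 0.5, 0.7]
gripper_width: 0.705
gripper_force: 0.0
```

apply_moves --plan '[{"grip":0.7,"offset":[-4,0,0],"spin":0},{"grip":0.7,"offset":[-8,0,0],"spin":0},{"grip":0.7,"offset":[-12,0,0],"spin":0},{"grip":0.7,"offset":[-15,0,0],"spin":0},{"grip":0.7,"offset":[-15,0,0],"spin":0}]'

```text
time_s: 29.45
tcp_pos: [0.4989, -0.0614, 0.2233]
ee_rot: [[1.0, 0.0, 0.0], [0.0, -1.0, 0.001], [0.0, -0.001, -1.0]]
wrist_force: [-0.3, -0.7, -0.6]
gripper_width: 0.703
gripper_force: 0.0
```

```bash
python3 - <<'E'
from h import *
look("wrist",(.115,.126),(.6525,-.061))
look("wrist",(.115,.126),(.670,.0385))
from station import r
cv2.imwrite("pics/end.png",r.capture("scene")["img"])
E
```

```text
t 29.5 tcp [ 0.5013 -0.0613  0.2236] n 285
 circle ((639.28466796875, -60.27491760253906), 11.729499816894531) mean [637.042   -60.32102] zmax 0.1205
t 29.55 tcp [ 0.5027 -0.0612  0.2234] n 0
```

View pics/end.png

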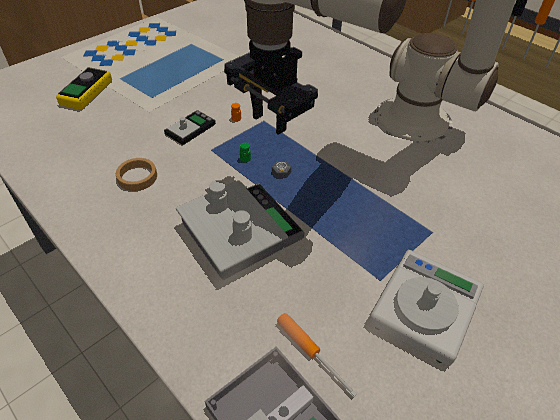

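All four weights stand upright: small at (183,124), middle at (431,293), and the big ones at (218,193) and (241,224). The bystanders and look-alikes have not moved. Handing in.

```bash
python3 -c "
from station import r
print(r.finish_job())"
```

```text
the job is handed in; nothing more can be done
None
```

The job is handed in: all four knob weights stand upright on their scales (small and middle within about 1 mm of centre, the two big ones about 50 mm either side of the large pan's middle), and the final picture shows the hex weight, screwdriver, tape roll and look-alikes where they were.

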